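# Clamp a turned ring in the bench gauge with the slip-clutch cap

## Task

Stand the largest of the three turned rings in the bench gauge, midway across its jaws, then close the jaw on it by turning the knurled cap clockwise until the cap's slip clutch gives way. Keep turning only until the line on the cap's flange has run about an eighth of a turn past the line on the drum, well short of a quarter turn, and let go with the ring still clamped. Turn the cap only, do not lean down on it, and leave the other two rings where they are.

Things in the scene. Friction and masses are not known exactly. Their poses are not given: they have to be found in the camera images.
- gauge: Bench ring gauge, fixed: grey base plate 204 x 84 x 12 mm, place and heading vary. Origin: centre of its underside, z up. Own +x runs along the plate from the anvil block to the turning head; y across the jaws. The ring stands on the plate (top 12 mm above the bench) between anvil and jaw. Cap and drum turn on a vertical axis 65 mm along +x, over a head block 46 x 52 mm, 45 mm high.
- anvil_face (a point): Middle of the fixed anvil's flat face (46 mm wide, 12 to 42 mm above the bench), 31 mm above the bench; axes as the gauge's: +x points to the jaw. A clamped ring's centre is 27 mm along +x from here.
- jaw_face (a point): Middle of the moving jaw's flat face (40 mm wide, 14 to 40 mm above the bench), 31 mm above the bench. Starts 59 to 81 mm from the anvil face; moves 8 mm to the anvil per radian of clockwise drum turn (from above) and pushes the ring along the plate. Its drive has 0 to 14 mm of unseen play, differing each time: after touching, 0 to 1.8 rad more turn, then torque rises over 0.4 rad.
- cap_grip (a point): Centre of the knurled round cap, the grip: 34 mm diameter, from 68.5 to 102.5 mm above the bench (this point: 87.5). Below it a flange, 41 mm diameter, 3 mm thick. Cap drives drum: about 0.17 N m while the jaw runs free; at 0.34 N m the clutch slips, cap turning on over the drum. It stands on a 2.5 N/mm spring: more than 4 mm down is leaning too hard. Clockwise from above closes.
- cap_line (a point): Outer end of the black index line on the cap's flange, 20 mm from the turning axis; turns with the cap. At the start right above the drum's line.
- drum_line (a point): Outer end of the black index line on the drum's top face, 20 mm from the axis; turns with the drum (aluminium, 45 mm diameter, 47.5 to 60.5 mm above the bench, ticks round its side). The horizontal distance from here to the cap line's end shows the slip: 7 mm = 0.35 rad, 15 mm = an eighth turn, 21 mm = 1.1 rad, the most allowed.
- jaw_pad: The moving jaw's sprung face plate, 5 x 40 x 26 mm; origin below the middle of its face, at bench height; axes as the gauge's.
- ring: The largest turned ring: black, 54 mm outside diameter, 38 mm tall, about 0.11 kg, standing loose on the bench. Origin at the centre of its underside, z up.
- ring_center (a point): Centre of the largest ring, half-way up, 19 mm above its underside.
- ring_mid: Another turned ring, 48 mm in diameter, 30 mm tall, loose; not to be moved. Origin at the centre of its underside.
- ring_small: The smallest turned ring, 40 mm in diameter, 24 mm tall, loose; not to be moved. Origin at the centre of its underside.
There are look-alikes about, which are no part of the job. Of the things shaped like the ring, the black one is meant.

How it is judged:
By the outcome, as a careful person would: the job done as asked, in the order asked, and still so for the second after the job is handed in, with the robot touching nothing.
It also fails if it takes over 72 s, if anything falls off the work surface, if the arm or the gripper's body presses on something with over 40 N, if the wrist force passes 120 N, or if a joint passes its speed limit or range.

## Robot

A 7-joint arm with a two-finger parallel gripper is mounted at the origin on a cart in front of the work surface, level with it; the furniture and walls round the work are solid. World frame = base frame: x ahead of the robot, y to its left, z up, the work surface at z = 0. Lengths are in m, angles in degrees, forces in N, time in s.
With the tool pointing down it reaches from about 0.4 to 0.85 m from the base axis. Payload 10.4 kg.
Tool frame: the origin (TCP) lies on the mounting face of the last link; the fingertips stand ahead of it and the grasp point (between the pads) lies 164 mm ahead of it (ctrl.nose_length is the z of the fingertips in the tool frame, in m); z points along the fingers, y is the line along which they close (so a half turn about z gives the same grasp; the last joint's range is limited). The gripper opens to 87 mm and grips with 3 to 60 N. Pads are 19 mm wide; open, the fingers measure 117 mm over their backs; the gripper's body (75 mm by 190 mm) begins 51 mm behind the grasp point.
Start: joints at [69.465, 19.034, -3.707, 83.658, 1.238, 77.344, -5.071], TCP at [0.206, -0.59, 0.405] pointing down, gripper open.
Joint ranges: [-148.97, 148.97], [-28.65, 121.19], [-84.17, 76.75], [9.2, 138.47], [-72.65, 252.65], [3.7, 117.97], [-149.18, 149.18]. Speed limits (degrees/s): [127.2, 127.2, 159.86, 159.86, 180, 180, 180].

## Interface

Orientations are given as [roll, pitch, yaw] about the fixed x, y, z axes, in that order (R = Rz(yaw) Ry(pitch) Rx(roll)).
In Python, from plant import ctrl gives the robot as it stands.
- The arm moves only by the tool apply_moves, never from a script. Its argument "steps" is a list of rows, each an object with "grip": the finger opening in m, from 0 to 0.087; "offset": the shift along the world's x, y, z in m, a list of three; "rot": the turn, a rotation vector about the world's x, y, z in rad, a list of three. A call has exactly 5 rows; each row is the pose to reach, as a shift and turn from the pose commanded when the call began; what a row does not reach only later rows make up. A row lasts 1/10 s, in which the tool goes at most 50 mm and 8.59 degrees, less where a joint would pass 70% of its speed; a pose out of reach is approached as far as the arm can. A call with a gripper value outside its range is refused whole. The fingers move at their own pace and stop on an object; the grip force is fixed at half the most. Time passes only in rows, so rows that repeat a pose let the fingers close, or fill a call up. It gives the time, the measured TCP pose, the force, the opening and the grip force at its end, in the units of the state.
- ctrl.sense(): the state, without advancing time (a new reading comes with each control period).
- ctrl.grab_frame(name): name is "scene" or "top"; returns the picture (420x560x3 uint8, red, green, blue); there is no depth.
- ctrl.camera_model(name): a dict with "fx", "fy", "cx", "cy" (pixels), "pose" (4x4, takes a point from camera to world coordinates). Camera axes: x right, y down, z forward; pixel columns grow to the right and rows downward; lengths in m; the calibration is good to about 2 mm. A picture is of the moment at which its call begins. camera_model takes no time and is no camera call.
- ctrl.job_done(): hands the job in; it is judged then, once.
The state is a dict: "time_s": time; "qpos": joint angles; "joint_velocities": joint speeds; "effort": joint torques, N m; "tcp_pos": TCP position; "ee_rot": TCP orientation; "ft_force": force on the tool from outside, world axes, zero at the start; "torque": the same for the moment, N m; "width": finger opening in m; "gripper_force": force on a finger pad.
Only numpy, scipy, OpenCV 4.12 (cv2) and the standard library are available. Lean on these libraries where they do the work, as an engineer would, in place of code of your own. Each camera call takes 0.05 s, during which the arm holds its last target. There are 200 camera calls.

## Working session

There is one attempt and no reset: what is moved stays moved. The work goes in short steps, Python scripts to look and compute and a tool call to move; the robot and the scene stay as the last step left them, time stands still between calls to the robot, and variables do not carry over. Pictures are saved under pics/ and viewed, at most 10 in all, crops included, and the job is handed in when it is done.

Besides the shell and the picture viewer there is one more tool, called after "Request:" in YAML: its name, and indented under it one key for each argument. apply_moves: Moves the arm, as the interface text tells. Its arguments: {"type":"object","properties":{"steps":{"type":"array","items":{"type":"object","properties":{"grip":{"type":"number"},"offset":{"type":"array","items":{"type":"number"}},"rot":{"type":"array","items":{"type":"number"}}}}}},"required":["steps"]}

```bash
mkdir -p pics; python3 - <<'E'
from plant import ctrl
import cv2,numpy as np
np.set_printoptions(precision=4,suppress=True)
for n in("scene","top"):
    im=ctrl.grab_frame(n); cv2.imwrite(f"pics/{n}0.png",im[:,:,::-1]); print(n,ctrl.camera_model(n))
print(ctrl.sense(), ctrl.nose_length)
E
```

```text
scene {'fx': 479.1598787374594, 'fy': 479.1598787374594, 'cx': 281.8107187743839, 'cy': 212.25330349892621, 'pose': array([[ 0.8078, -0.3364,  0.4841,  0.1393],
       [-0.5891, -0.4314,  0.6832, -0.2967],
       [-0.021 , -0.8371, -0.5467,  0.5447],
       [ 0.    ,  0.    ,  0.    ,  1.    ]])}
top {'fx': 449.6572946488745, 'fy': 449.6572946488745, 'cx': 279.6259317789354, 'cy': 210.9294854305724, 'pose': array([[ 0.0436, -0.9758,  0.2144,  0.3649],
       [-0.999 , -0.0436,  0.0047,  0.3105],
       [ 0.0047, -0.2144, -0.9767,  0.8998],
       [ 0.    ,  0.    ,  0.    ,  1.    ]])}
{'time_s': 0.1, 'qpos': array([69.4641, 19.0657, -3.7083, 83.7007,  1.2388, 77.3451, -5.0704]), 'joint_velocities': array([-0.0158, -0.1259,  0.0655, -0.189 , -0.0484,  0.0018,  0.0775]), 'effort': array([  0.0027, -62.4547,   0.0255, -39.0716,  -0.0614,   0.0366,
         0.0001]), 'tcp_pos': array([ 0.2059, -0.59  ,  0.4041]), 'ee_rot': array([-179.9285,    0.0041,   19.2439]), 'ft_force': array([ 0.6162, -0.191 ,  0.5298]), 'torque': array([ 0.0055, -0.0302, -0.0577]), 'gripper_force': 0.0, 'width': 0.08728651629124791} 0.1822
```

View pics/scene0.png

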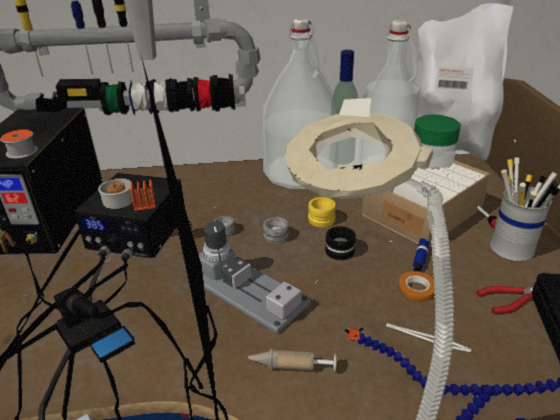

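View pics/top0.png

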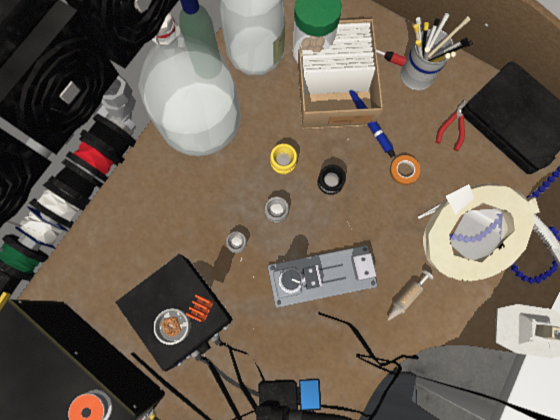

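The candidates are the black ring at top (332,179), scene (340,242), the yellow ring at top (284,157), and the grey rings at (277,208) and (236,240). The black one fits the description. I'll confirm it in an enlarged crop.

```bash
cat > h.py <<'E'
from plant import ctrl
import cv2,numpy as np
np.set_printoptions(precision=4,suppress=True)
def ray(n,u,v):
    c=ctrl.camera_model(n);P=c["pose"]
    return P[:3,3],P[:3,:3]@np.array([(u-c["cx"])/c["fx"],(v-c["cy"])/c["fy"],1])
def plane(n,u,v,z):
    o,d=ray(n,u,v);return o+d*(z-o[2])/d[2]
def proj(n,p):
    c=ctrl.camera_model(n);P=c["pose"];q=P[:3,:3].T@(np.array(p)-P[:3,3])
    return np.array([c["fx"]*q[0]/q[2]+c["cx"],c["fy"]*q[1]/q[2]+c["cy"]])
def tri(a,b):
    (o1,d1),(o2,d2)=ray("top",*a),ray("scene",*b)
    s=np.linalg.lstsq(np.c_[d1,-d2],o2-o1,rcond=None)[0]
    p,q=o1+d1*s[0],o2+d2*s[1];return (p+q)/2,np.linalg.norm(p-q)
E
python3 - <<'E'
from h import *
a=cv2.imread("pics/top0.png")[140:315,220:400];b=cv2.imread("pics/scene0.png")[195:335,190:370]
cv2.imwrite("pics/tc.png",cv2.resize(a,None,fx=3.4,fy=3.4,interpolation=cv2.INTER_CUBIC))
cv2.imwrite("pics/sc.png",cv2.resize(b,None,fx=4,fy=4,interpolation=cv2.INTER_CUBIC))
# black ring
for n,(x0,y0,x1,y1) in(("top",(310,155,355,205)),("scene",(320,222,365,265))):
    im=cv2.imread(f"pics/{n}0.png")[y0:y1,x0:x1]
    m=(im.max(2)<60).astype('uint8')
    k,l,s,c=cv2.connectedComponentsWithStats(m);i=1+np.argmax(s[1:,4]);print(n,s[i]+[x0,y0,0,0,0],c[i]+[x0,y0])
# lamp ring, lamp arm
for a,b in(((480,235),(356,152)),((527,210),(423,155)),((427,240),(288,150))):print(tri(a,b))
E
```

```text
top [318 164  28  31 443] [331.6117 178.0271]
scene [325 226  40  34 929] [343.2799 243.0527]
(array([0.4768, 0.0432, 0.3107]), np.float64(0.008078504900245061))
(array([ 0.5118, -0.0178,  0.3194]), np.float64(0.008926945046925181))
(array([0.4565, 0.1177, 0.2967]), np.float64(0.020982030279250843))
```

View pics/tc.png

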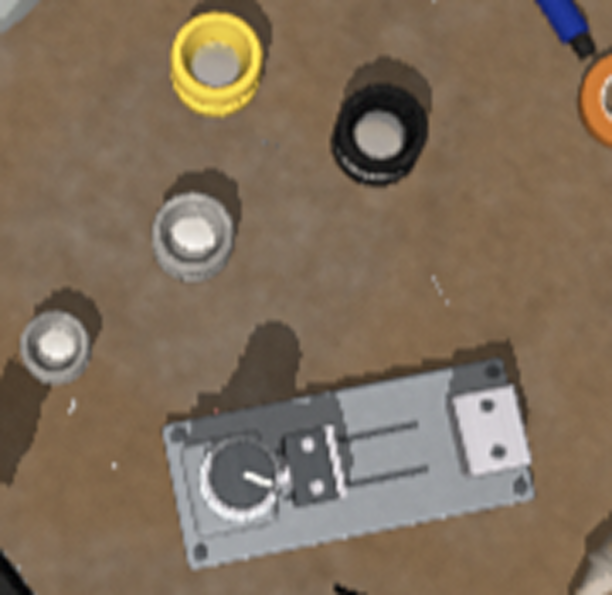

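View pics/sc.png

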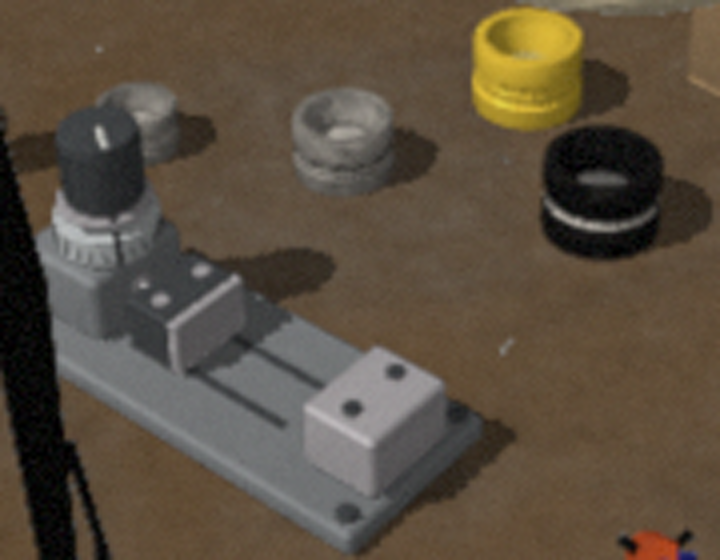

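```bash
python3 - <<'E'
from h import *
f=lambda u,v:(220+u/3.4-.35,140+v/3.4-.35)
P=[plane("top",*f(*c),.012) for c in((165,428),(497,358),(533,495),(193,568))]
for p in P:print(p)
print([np.linalg.norm(P[i]-P[(i+1)%4]) for i in range(4)])
c=sum(P)/4; x=(P[1]+P[2]-P[0]-P[3]);yaw=np.arctan2(-x[1],-x[0]);ex=-x/np.linalg.norm(x)
print("gauge",c,np.degrees(yaw))
for nm,uv,z in(("anv",(449,397),.042),("anv",(468,477),.042),("jaw",(331,428),.040),("jaw",(347,496),.040),("captop",(243,470),.1025)):
    p=plane("top",*f(*uv),z);d=(p-c)[:2];print(nm,p,d@ex[:2],d@[-ex[1],ex[0]])
print("cap expected",c+.065*ex)
# scene cap check
print("ring top",[plane("top",*f(*q),.038) for q in((380,132),(380,130))], plane("scene",190+602/4,195+168/4,.038))
print("mid",plane("top",*f(194,232),.03),"small",plane("top",*f(57,343),.024))
# lamp outline
for u,v in((425,245),(440,210),(470,188),(510,185),(537,210),(530,255),(500,275),(450,280)):print(plane("top",u,v,.31)[:2])
E
```

```text
[0.4488 0.3325 0.012 ]
[0.4982 0.1404 0.012 ]
[0.4198 0.1195 0.012 ]
[0.3703 0.3127 0.012 ]
[np.float64(0.19835574253076255), np.float64(0.08111583064926288), np.float64(0.19944551168392075), np.float64(0.08094708655676752)]
gauge [0.4343 0.2263 0.012 ] 104.38636013071451
anv [0.4704 0.1731 0.042 ] -0.060512644722076445 -0.02174412940882012
anv [0.4262 0.1621 0.042 ] -0.06018156544390828 0.02371883627370607
jaw [0.4503 0.2388 0.04  ] 0.008128579176857203 -0.018594221742499147
jaw [0.413  0.2289 0.04  ] 0.00784450746933799 0.0199749876357353
captop [0.4204 0.2889 0.1025] 0.06410545899539784 -0.0021252012637105306
cap expected [0.4181 0.2893 0.012 ]
ring top [array([0.6249, 0.2144, 0.038 ]), array([0.6261, 0.2144, 0.038 ])] [0.623  0.2068 0.038 ]
mid [0.5617 0.3208 0.03  ] small [0.4938 0.397  0.024 ]
[0.4568 0.1192]
[0.5053 0.0978]
[0.5378 0.0559]
[0.5445 0.0011]
[ 0.5111 -0.033 ]
[ 0.4497 -0.0189]
[0.4217 0.0223]
[0.4123 0.0879]
```

The black ring at crop (380,132) is the one, standing with its white inner groove visible. The gauge is at about (0.434, 0.226) with its +x at about 104°, and the lamp head sits at z≈0.31. I'll lift over the lamp first.

Request:
apply_moves:
  steps:
    - {"offset":[0.0,0.0,0.04],"rot":[0,0,0.14],"grip":0.087}
    - {"offset":[0.01,0.02,0.08],"rot":[0,0,0.28],"grip":0.087}
    - {"offset":[0.02,0.04,0.12],"rot":[0,0,0.42],"grip":0.087}
    - {"offset":[0.04,0.06,0.155],"rot":[0,0,0.56],"grip":0.087}
    - {"offset":[0.06,0.08,0.19],"rot":[0,0,0.7],"grip":0.087}

```text
time_s: 0.6
tcp_pos: [0.2662, -0.5091, 0.5962]
ee_rot: [180.0, 0.0, 59.6]
ft_force: [0.9, -0.5, 0.1]
width: 0.0868
gripper_force: 0.0
```

```bash
python3 - <<'E'
from h import *
s=ctrl.sense();print(s["qpos"],s["tcp_pos"],s["ee_rot"])
print("ring",tri((332,177.3),(340.1,234.6)))
f=lambda u,v:(220+u/3.4-.35,140+v/3.4-.35);g=lambda u,v:(190+u/4-.4,195+v/4-.4)
print("anv top face mid",tri(f(458.5,437),g(341,377)),"cap top",tri(f(241,471),g(98,130)))
print("neck",tri((552,245),(437,230)))
E
```

```text
[ 66.6996  11.7623 -11.0352  70.3019   2.2624  98.1393  25.8482] [ 0.2662 -0.5091  0.5962] [179.9998   0.0038  59.637 ]
ring (array([0.6276, 0.2131, 0.0376]), np.float64(0.00025553929835120224))
anv top face mid (array([0.4494, 0.1666, 0.039 ]), np.float64(0.0021136358289836057)) cap top (array([0.4197, 0.29  , 0.1008]), np.float64(0.0005664524564615148))
neck (array([ 0.4739, -0.0749,  0.2735]), np.float64(0.008764090609454158))
```

Request:
apply_moves:
  steps:
    - {"offset":[0.02,0.04,0.0],"rot":[0,0,0.04],"grip":0.087}
    - {"offset":[0.04,0.08,0.0],"rot":[0,0,0.08],"grip":0.087}
    - {"offset":[0.06,0.12,0.0],"rot":[0,0,0.12],"grip":0.087}
    - {"offset":[0.08,0.16,0.0],"rot":[0,0,0.16],"grip":0.087}
    - {"offset":[0.1,0.2,0.0],"rot":[0,0,0.2],"grip":0.087}

```text
time_s: 1.1
tcp_pos: [0.3664, -0.3083, 0.5945]
ee_rot: [-180.0, 0.0, 70.9]
ft_force: [0.4, 0.0, -0.2]
width: 0.0874
gripper_force: 0.0
```

Request:
apply_moves:
  steps:
    - {"offset":[0.02,0.04,0.0],"rot":[0,0,0.04],"grip":0.087}
    - {"offset":[0.04,0.08,0.0],"rot":[0,0,0.08],"grip":0.087}
    - {"offset":[0.06,0.12,0.0],"rot":[0,0,0.12],"grip":0.087}
    - {"offset":[0.08,0.16,0.0],"rot":[0,0,0.16],"grip":0.087}
    - {"offset":[0.1,0.2,0.0],"rot":[0,0,0.2],"grip":0.087}

```text
time_s: 1.6
tcp_pos: [0.4663, -0.1083, 0.5947]
ee_rot: [-180.0, 0.0, 82.3]
ft_force: [1.6, -0.7, 0.7]
width: 0.0868
gripper_force: 0.0
```

Request:
apply_moves:
  steps:
    - {"offset":[0.02,0.04,0.0],"rot":[0,0,0.04],"grip":0.087}
    - {"offset":[0.04,0.08,0.0],"rot":[0,0,0.08],"grip":0.087}
    - {"offset":[0.06,0.12,0.0],"rot":[0,0,0.12],"grip":0.087}
    - {"offset":[0.08,0.16,0.0],"rot":[0,0,0.16],"grip":0.087}
    - {"offset":[0.1,0.2,0.0],"rot":[0,0,0.2],"grip":0.087}

```text
time_s: 2.1
tcp_pos: [0.5665, 0.0913, 0.5946]
ee_rot: [180.0, 0.0, 93.8]
ft_force: [-0.0, 0.1, 0.0]
width: 0.0871
gripper_force: 0.0
```

Request:
apply_moves:
  steps:
    - {"offset":[0.02,0.04,0.0],"rot":[0,0,0.06],"grip":0.087}
    - {"offset":[0.04,0.08,0.0],"rot":[0,0,0.12],"grip":0.087}
    - {"offset":[0.061,0.122,-0.01],"rot":[0,0,0.185],"grip":0.087}
    - {"offset":[0.061,0.122,-0.055],"rot":[0,0,0.185],"grip":0.087}
    - {"offset":[0.061,0.122,-0.1],"rot":[0,0,0.185],"grip":0.087}

```text
time_s: 2.6
tcp_pos: [0.6268, 0.2151, 0.493]
ee_rot: [180.0, -0.1, 104.6]
ft_force: [1.2, -1.1, 0.3]
width: 0.0865
gripper_force: 0.0
```

Request:
apply_moves:
  steps:
    - {"offset":[0,0,-0.048],"rot":[0,0,0],"grip":0.087}
    - {"offset":[0,0,-0.096],"rot":[0,0,0],"grip":0.087}
    - {"offset":[0,0,-0.144],"rot":[0,0,0],"grip":0.087}
    - {"offset":[0,0,-0.19],"rot":[0,0,0],"grip":0.087}
    - {"offset":[0,0,-0.23],"rot":[0,0,0],"grip":0.087}

```text
time_s: 3.1
tcp_pos: [0.6264, 0.2113, 0.2619]
ee_rot: [-179.9, 0.0, 104.3]
ft_force: [0.8, 0.1, -0.1]
width: 0.0869
gripper_force: 0.0
```

```bash
python3 - <<'E'
from h import *
s=ctrl.sense();print(s["qpos"],s["tcp_pos"],s["ee_rot"],s["ft_force"])
a=ctrl.grab_frame("scene")[170:290,260:420,::-1];b=ctrl.grab_frame("top")[110:230,240:400,::-1]
cv2.imwrite("pics/g.png",np.vstack([cv2.resize(x,(400,300),interpolation=cv2.INTER_CUBIC) for x in(a,b)]))
E
```

```text
[  9.0387  37.269  -45.1344  84.8623  27.2866  69.3598 -25.6465] [0.6264 0.2113 0.2619] [-179.8922    0.0176  104.316 ] [ 0.8172  0.0695 -0.1074]
```

View pics/g.png

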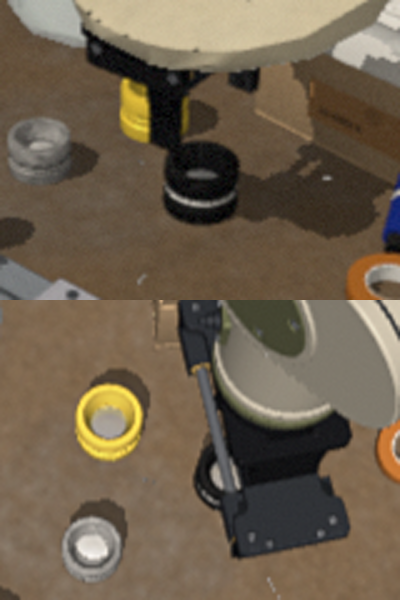

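The scene crop shows the ring centred at about x=201 between the near finger (165) and the far one (243), so I'll lower and close.

Request:
apply_moves:
  steps:
    - {"offset":[0.0005,0.0015,-0.025],"rot":[0,0,0],"grip":0.087}
    - {"offset":[0.0005,0.0015,-0.05],"rot":[0,0,0],"grip":0.087}
    - {"offset":[0.0005,0.0015,-0.07],"rot":[0,0,0],"grip":0.087}
    - {"offset":[0.0005,0.0015,-0.0735],"rot":[0,0,0],"grip":0.087}
    - {"offset":[0.0005,0.0015,-0.0735],"rot":[0,0,0],"grip":0.05}

```text
time_s: 3.7
tcp_pos: [0.6279, 0.2136, 0.1927]
ee_rot: [179.9, -0.0, 104.3]
ft_force: [-0.5, 0.1, -0.0]
width: 0.0838
gripper_force: 0.0
```

Request:
apply_moves:
  steps:
    - {"offset":[0,0,0],"rot":[0,0,0],"grip":0.045}
    - {"offset":[0,0,0],"rot":[0,0,0],"grip":0.045}
    - {"offset":[0,0,0],"rot":[0,0,0],"grip":0.045}
    - {"offset":[0,0,0],"rot":[0,0,0],"grip":0.045}
    - {"offset":[0,0,0],"rot":[0,0,0],"grip":0.045}

```text
time_s: 4.2
tcp_pos: [0.6276, 0.2134, 0.1918]
ee_rot: [180.0, 0.0, 104.3]
ft_force: [-1.1, -0.3, 3.8]
width: 0.0518
gripper_force: 29.9
```

Request:
apply_moves:
  steps:
    - {"offset":[0,0,0.03],"rot":[0,0,0],"grip":0.045}
    - {"offset":[0,0,0.07],"rot":[0,0,0],"grip":0.045}
    - {"offset":[-0.02,-0.002,0.08],"rot":[0,0,0],"grip":0.045}
    - {"offset":[-0.06,-0.005,0.08],"rot":[0,0,0],"grip":0.045}
    - {"offset":[-0.1,-0.008,0.08],"rot":[0,0,0],"grip":0.045}

```text
time_s: 4.7
tcp_pos: [0.5263, 0.2054, 0.2713]
ee_rot: [180.0, -0.0, 104.3]
ft_force: [0.0, 0.4, -1.0]
width: 0.0522
gripper_force: 29.9
```

Request:
apply_moves:
  steps:
    - {"offset":[-0.035,-0.003,0],"rot":[0,0,0],"grip":0.045}
    - {"offset":[-0.065,-0.005,0],"rot":[0,0,0],"grip":0.045}
    - {"offset":[-0.08,-0.007,0],"rot":[0,0,0],"grip":0.045}
    - {"offset":[-0.0866,-0.0075,0],"rot":[0,0,0],"grip":0.045}
    - {"offset":[-0.0866,-0.0075,0],"rot":[0,0,0],"grip":0.045}

```text
time_s: 5.2
tcp_pos: [0.4407, 0.1978, 0.2715]
ee_rot: [180.0, 0.0, 104.3]
ft_force: [-0.0, 1.2, -0.8]
width: 0.0518
gripper_force: 29.9
```

```bash
python3 - <<'E'
from h import *
s=ctrl.sense();print(s["qpos"],s["tcp_pos"],s["ee_rot"],s["ft_force"],s["width"])
a=ctrl.grab_frame("scene")[200:335,190:340,::-1];b=ctrl.grab_frame("top")[200:335,250:400,::-1]
cv2.imwrite("pics/p.png",np.hstack([cv2.resize(x,(400,360),interpolation=cv2.INTER_CUBIC) for x in(a,b)]))
E
```

```text
[ 20.1776  15.8475 -54.866  111.3493  14.9668  60.2175 -26.8668] [0.4407 0.1978 0.2715] [179.9702   0.0408 104.3305] [-0.0376  1.1598 -0.8169] 0.051826674152964415
```

View pics/p.png

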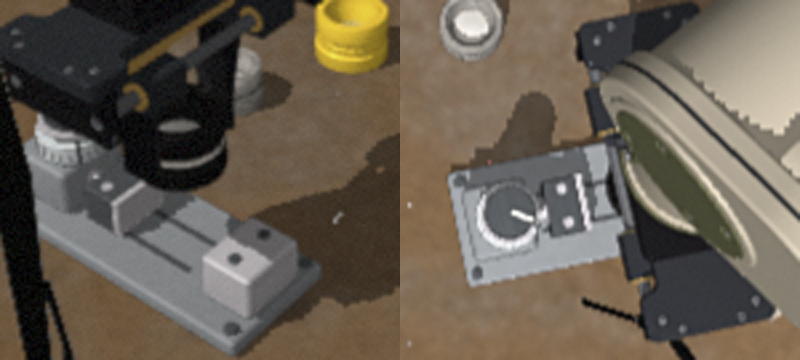

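The ring is held level over the gap, with the jaw and anvil clear on both sides in the scene crop. I'll lower it to the plate.

Request:
apply_moves:
  steps:
    - {"offset":[0,0,-0.02],"rot":[0,0,0],"grip":0.045}
    - {"offset":[0,0,-0.04],"rot":[0,0,0],"grip":0.045}
    - {"offset":[0,0,-0.055],"rot":[0,0,0],"grip":0.045}
    - {"offset":[0,0,-0.062],"rot":[0,0,0],"grip":0.045}
    - {"offset":[0,0,-0.065],"rot":[0,0,0],"grip":0.045}

```text
time_s: 5.8
tcp_pos: [0.441, 0.198, 0.2057]
ee_rot: [-179.9, -0.0, 104.3]
ft_force: [0.1, 0.5, -0.1]
width: 0.0523
gripper_force: 29.9
```

Request:
apply_moves:
  steps:
    - {"offset":[0,0,-0.001],"rot":[0,0,0],"grip":0.045}
    - {"offset":[0,0,-0.002],"rot":[0,0,0],"grip":0.045}
    - {"offset":[0,0,-0.0025],"rot":[0,0,0],"grip":0.045}
    - {"offset":[0,0,-0.0025],"rot":[0,0,0],"grip":0.045}
    - {"offset":[0,0,-0.0025],"rot":[0,0,0],"grip":0.045}

```text
time_s: 6.3
tcp_pos: [0.441, 0.1979, 0.204]
ee_rot: [180.0, 0.0, 104.3]
ft_force: [0.3, -1.0, -0.5]
width: 0.0521
gripper_force: 29.9
```

```bash
python3 - <<'E'
from h import *
s=ctrl.sense();print(s["tcp_pos"],s["ft_force"],s["torque"])
im=ctrl.grab_frame("scene")[:,:,::-1];cv2.imwrite("pics/p2s.png",im)
a=im[200:335,190:340];b=ctrl.grab_frame("top")[200:335,250:400,::-1]
cv2.imwrite("pics/p2.png",np.hstack([cv2.resize(x,(400,360),interpolation=cv2.INTER_CUBIC) for x in(a,b)]))
E
```

```text
[0.441  0.1979 0.204 ] [ 0.2869 -1.046  -0.5333] [ 0.0418 -0.028   0.0088]
```

View pics/p2.png

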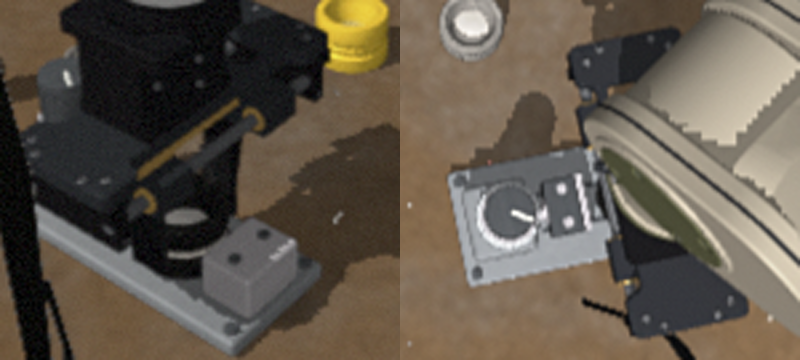

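The ring sits in the gap behind the anvil in the scene crop at about (180,240), with no contact force yet. I'll lower another millimetre, release and rise clear.

Request:
apply_moves:
  steps:
    - {"offset":[0,0,-0.0008],"rot":[0,0,0],"grip":0.045}
    - {"offset":[0,0,-0.0008],"rot":[0,0,0],"grip":0.045}
    - {"offset":[0,0,-0.0008],"rot":[0,0,0],"grip":0.06}
    - {"offset":[0,0,-0.0008],"rot":[0,0,0],"grip":0.075}
    - {"offset":[0,0,-0.0008],"rot":[0,0,0],"grip":0.08}

```text
time_s: 6.9
tcp_pos: [0.4409, 0.1979, 0.203]
ee_rot: [180.0, -0.0, 104.3]
ft_force: [0.4, 0.1, -0.1]
width: 0.0685
gripper_force: 0.0
```

Request:
apply_moves:
  steps:
    - {"offset":[0,0,0],"rot":[0,0,0],"grip":0.08}
    - {"offset":[0,0,0.03],"rot":[0,0,0],"grip":0.08}
    - {"offset":[0,0,0.07],"rot":[0,0,0],"grip":0.08}
    - {"offset":[0,0.02,0.11],"rot":[0,0,0.14],"grip":0.08}
    - {"offset":[0,0.06,0.13],"rot":[0,0,0.28],"grip":0.08}

```text
time_s: 7.4
tcp_pos: [0.4421, 0.2567, 0.336]
ee_rot: [179.8, 0.2, 120.4]
ft_force: [1.6, 1.1, -1.4]
width: 0.0799
gripper_force: 0.0
```

Request:
apply_moves:
  steps:
    - {"offset":[0,0.04,0.0],"rot":[0,0,0.14],"grip":0.08}
    - {"offset":[0,0.08,0.0],"rot":[0,0,0.28],"grip":0.08}
    - {"offset":[0,0.12,0.0],"rot":[0,0,0.42],"grip":0.08}
    - {"offset":[0,0.16,0.0],"rot":[0,0,0.56],"grip":0.08}
    - {"offset":[0,0.16,0.0],"rot":[0,0,0.7],"grip":0.08}

```text
time_s: 7.9
tcp_pos: [0.4381, 0.4229, 0.3328]
ee_rot: [179.9, -0.2, 161.2]
ft_force: [-1.0, -0.9, -1.2]
width: 0.0804
gripper_force: 0.0
```

```bash
python3 - <<'E'
from h import *
s=ctrl.sense();print(s["qpos"],s["tcp_pos"],s["ee_rot"],s["ft_force"])
S=ctrl.grab_frame("scene")[:,:,::-1];T=ctrl.grab_frame("top")[:,:,::-1];cv2.imwrite("pics/s3.png",S);cv2.imwrite("pics/t3.png",T)
cv2.imwrite("pics/c3.png",np.hstack([cv2.resize(x,None,fx=3.3,fy=3.3,interpolation=cv2.INTER_CUBIC) for x in(S[210:335,195:315],T[225:350,260:380])]))
E
```

```text
[ -2.3122  33.7176 -63.0826  89.1721  30.4489  76.0184   2.2498] [0.4381 0.4229 0.3328] [179.8534  -0.1879 161.1837] [-1.032  -0.8506 -1.1943]
```

View pics/c3.png

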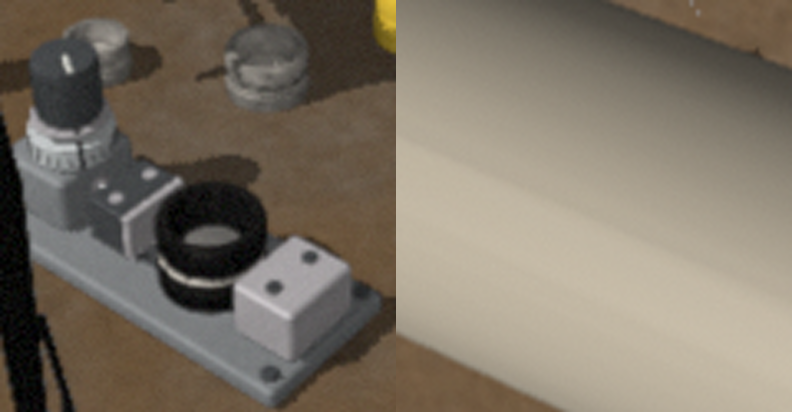

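```bash
python3 - <<'E'
from h import *
f=lambda u,v:(195+u/3.3-.35,210+v/3.3-.35)
r=plane("scene",*f(211.5,213),.05);a=plane("scene",*f(267.5,262.5),.042);j=plane("scene",*f(154.5,201),.04)
d=(j-a)[:2];L=np.linalg.norm(d);d/=L;q=(r-a)[:2];print(r,a,j,L,np.degrees(np.arctan2(d[1],d[0])),"along",q@d,"across",q@[-d[1],d[0]])
cap=plane("scene",*f(65,62),.1025);print("cap",cap)
l=plane("scene",*f(84,150),.0605);print("drumline",l,l-[.4195,.29,.0605])
E
```

```text
[0.4432 0.1994 0.05  ] [0.4492 0.1621 0.042 ] [0.432  0.2341 0.04  ] 0.07405194844304538 103.44351477715873 along 0.03768733856640744 across -0.0027997554917890983
cap [0.4168 0.2842 0.1025]
drumline [0.4131 0.267  0.0605] [-0.0064 -0.023   0.    ]
```

Request:
apply_moves:
  steps:
    - {"offset":[0.034,-0.034,0.02],"rot":[0,0,-0.1],"grip":0.08}
    - {"offset":[0.068,-0.068,0.04],"rot":[0,0,-0.2],"grip":0.08}
    - {"offset":[0.102,-0.102,0.06],"rot":[0,0,-0.3],"grip":0.08}
    - {"offset":[0.136,-0.136,0.06],"rot":[0,0,-0.4],"grip":0.08}
    - {"offset":[0.17,-0.17,0.06],"rot":[0,0,-0.5],"grip":0.08}

```text
time_s: 8.5
tcp_pos: [0.6109, 0.2463, 0.3943]
ee_rot: [179.9, 0.1, 131.2]
ft_force: [0.8, 0.3, -0.3]
width: 0.0801
gripper_force: 0.0
```

Request:
apply_moves:
  steps:
    - {"offset":[0.02,-0.03,0],"rot":[0,0,-0.1],"grip":0.08}
    - {"offset":[0.04,-0.045,0],"rot":[0,0,-0.2],"grip":0.08}
    - {"offset":[0.04,-0.045,0],"rot":[0,0,-0.2],"grip":0.08}
    - {"offset":[0.04,-0.045,0],"rot":[0,0,-0.2],"grip":0.08}
    - {"offset":[0.04,-0.045,0],"rot":[0,0,-0.2],"grip":0.08}

```text
time_s: 9.0
tcp_pos: [0.6486, 0.2049, 0.3932]
ee_rot: [180.0, -0.0, 120.4]
ft_force: [0.3, 0.0, 0.7]
width: 0.0802
gripper_force: 0.0
```

```bash
python3 - <<'E'
from h import *
T=ctrl.grab_frame("top")[:,:,::-1];cv2.imwrite("pics/t4.png",T)
cv2.imwrite("pics/c4.png",cv2.resize(T[235:315,262:388],None,fx=6,fy=6,interpolation=cv2.INTER_CUBIC))
E
```

```text
(no output)
```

View pics/c4.png

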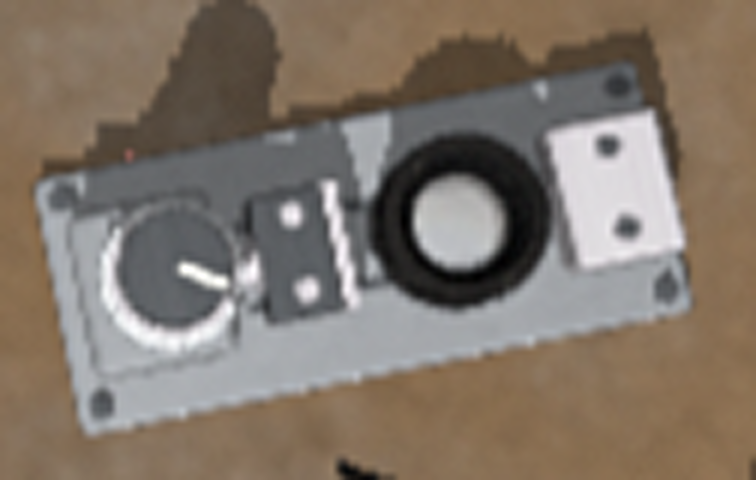

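```bash
python3 - <<'E'
from h import *
f=lambda u,v:(262+u/6-.4,235+v/6-.4)
g=lambda uv,z:plane("top",*f(*uv),z)[:2]
hl=(g((64,196),.012)+g((101,405),.012))/2; hr=(g((620,85),.012)+g((667,288),.012))/2
c=(hl+hr)/2;d=hl-hr;d/=np.linalg.norm(d);n=np.array([-d[1],d[0]])
print("centre",c,"yaw",np.degrees(np.arctan2(d[1],d[0])),"across dir",n)
for k,uv,z in(("anvbolts",(618.5,187),.042),("jawbolts",(299.5,252),.04),("jawplate",(340,244),.04),("anvface",(566,201),.042),("ring",(463,217.5),.05),("captop",(178,265),.1025)):
    p=g(uv,z);print(k,p,"along %.4f across %.4f"%((p-c)@d,(p-c)@n))
print("cap pred",c+.065*d)
E
```

```text
centre [0.435  0.2256] yaw 103.86847076821095 across dir [-0.9708 -0.2397]
anvbolts [0.4536 0.1482] along -0.0796 across 0.0005
jawbolts [0.4289 0.2487] along 0.0239 across 0.0004
jawplate [0.4319 0.2359] along 0.0108 across 0.0005
anvface [0.4485 0.1649] along -0.0622 across 0.0015
ring [0.4411 0.1985] along -0.0278 across 0.0006
captop [0.4189 0.2886] along 0.0650 across 0.0005
cap pred [0.4194 0.2887]
```

The top view shows the ring at crop (463,217), within about 0.5 mm of the gauge centreline set by the plate holes, jaw and anvil bolts, so it stands midway. The cap axis is at about (0.419, 0.289), so I'll move over it and wind the wrist up for one long clockwise stroke.

Request:
apply_moves:
  steps:
    - {"offset":[-0.044,0.016,0],"rot":[0,0,0.145],"grip":0.08}
    - {"offset":[-0.088,0.032,0],"rot":[0,0,0.29],"grip":0.08}
    - {"offset":[-0.132,0.048,0],"rot":[0,0,0.435],"grip":0.08}
    - {"offset":[-0.176,0.064,0],"rot":[0,0,0.58],"grip":0.07}
    - {"offset":[-0.215,0.08,0],"rot":[0,0,0.725],"grip":0.06}

```text
time_s: 9.55
tcp_pos: [0.4313, 0.2856, 0.3927]
ee_rot: [-179.9, 0.0, 162.4]
ft_force: [-0.4, 1.4, 1.4]
width: 0.071
gripper_force: 0.0
```

Request:
apply_moves:
  steps:
    - {"offset":[-0.014,0.004,0],"rot":[0,0,0.145],"grip":0.06}
    - {"offset":[-0.014,0.004,-0.01],"rot":[0,0,0.29],"grip":0.06}
    - {"offset":[-0.014,0.004,-0.03],"rot":[0,0,0.435],"grip":0.06}
    - {"offset":[-0.014,0.004,-0.05],"rot":[0,0,0.58],"grip":0.06}
    - {"offset":[-0.014,0.004,-0.07],"rot":[0,0,0.725],"grip":0.06}

```text
time_s: 10.05
tcp_pos: [0.4196, 0.2888, 0.3224]
ee_rot: [-179.9, 0.0, -156.1]
ft_force: [1.5, -0.7, 0.7]
width: 0.0601
gripper_force: 0.0
```

```bash
python3 - <<'E'
from h import *
s=ctrl.sense();print(s["qpos"],s["tcp_pos"],s["ee_rot"],s["ft_force"],s["torque"])
E
```

```text
[ 24.1161  26.6124 -76.7602 104.2983  27.4766  71.3218  53.2646] [0.4196 0.2888 0.3224] [-179.9471    0.0419 -156.1459] [ 1.4642 -0.7473  0.7347] [ 0.0844 -0.0985  0.0084]
```

Request:
apply_moves:
  steps:
    - {"offset":[-0.0006,0.0002,0],"rot":[0,0,0.145],"grip":0.06}
    - {"offset":[-0.0006,0.0002,0],"rot":[0,0,0.29],"grip":0.06}
    - {"offset":[-0.0006,0.0002,0],"rot":[0,0,0.435],"grip":0.06}
    - {"offset":[-0.0006,0.0002,0],"rot":[0,0,0.58],"grip":0.06}
    - {"offset":[-0.0006,0.0002,0],"rot":[0,0,0.725],"grip":0.06}

```text
time_s: 10.55
tcp_pos: [0.419, 0.289, 0.323]
ee_rot: [-180.0, -0.0, -114.6]
ft_force: [-0.5, 0.5, -0.4]
width: 0.0599
gripper_force: 0.0
```

Request:
apply_moves:
  steps:
    - {"offset":[0,0,-0.01],"rot":[0,0,0.145],"grip":0.06}
    - {"offset":[0,0,-0.03],"rot":[0,0,0.29],"grip":0.06}
    - {"offset":[0,0,-0.05],"rot":[0,0,0.4],"grip":0.06}
    - {"offset":[0,0,-0.062],"rot":[0,0,0.4],"grip":0.06}
    - {"offset":[0,0,-0.067],"rot":[0,0,0.4],"grip":0.06}

```text
time_s: 11.05
tcp_pos: [0.4192, 0.2886, 0.2552]
ee_rot: [179.9, -0.0, -92.2]
ft_force: [-0.4, -0.1, 0.0]
width: 0.0598
gripper_force: 0.0
```

```bash
python3 - <<'E'
from h import *
s=ctrl.sense();print(s["qpos"],s["tcp_pos"],s["ee_rot"],s["ft_force"],s["torque"])
E
```

```text
[ 23.5875  38.3476 -79.6068 107.9877  40.573   69.6457 107.8845] [0.4192 0.2886 0.2552] [179.9382  -0.0329 -92.2327] [-0.3583 -0.0991  0.0109] [ 0.116  -0.0381 -0.0036]
```

Request:
apply_moves:
  steps:
    - {"offset":[0,0,0],"rot":[0,0,0],"grip":0.04}
    - {"offset":[0,0,0],"rot":[0,0,0],"grip":0.028}
    - {"offset":[0,0,0],"rot":[0,0,0],"grip":0.028}
    - {"offset":[0,0,0],"rot":[0,0,0],"grip":0.028}
    - {"offset":[0,0,0],"rot":[0,0,0],"grip":0.028}

```text
time_s: 11.55
tcp_pos: [0.4188, 0.2888, 0.2561]
ee_rot: [179.9, -0.0, -92.1]
ft_force: [-5.9, 0.1, 1.6]
width: 0.0334
gripper_force: 30.0
```

```bash
python3 - <<'E'
from h import *
s=ctrl.sense();print(s["tcp_pos"],s["ee_rot"],s["ft_force"],s["torque"],s["width"],s["gripper_force"])
E
```

```text
[0.4188 0.2888 0.2561] [179.8917  -0.0179 -92.0642] [-5.9356  0.0723  1.6456] [ 0.1005  1.4597 -0.0235] 0.033413031759377224 29.975172537378967
```

Request:
apply_moves:
  steps:
    - {"offset":[-0.0006,0,0],"rot":[0,0,0],"grip":0.028}
    - {"offset":[-0.0006,0,0],"rot":[0,0,-0.1],"grip":0.028}
    - {"offset":[-0.0006,0,0],"rot":[0,0,-0.2],"grip":0.028}
    - {"offset":[-0.0006,0,0],"rot":[0,0,-0.3],"grip":0.028}
    - {"offset":[-0.0006,0,0],"rot":[0,0,-0.4],"grip":0.028}

```text
time_s: 12.05
tcp_pos: [0.4182, 0.2889, 0.256]
ee_rot: [179.9, -0.0, -115.2]
ft_force: [-7.7, -0.0, 2.0]
width: 0.0335
gripper_force: 30.0
```

```bash
cat > st.py <<'E'
from h import *
s=ctrl.sense();print(s["time_s"],"tcp",s["tcp_pos"],"yaw",s["ee_rot"][2],"F",s["ft_force"],"T",s["torque"],"j",s["qpos"],s["width"])
E
python3 st.py
```

```text
12.05 tcp [0.4182 0.2889 0.256 ] yaw -115.18935638553519 F [-7.6865 -0.0273  1.9895] T [0.174  1.3861 0.1948] j [ 21.8442  34.2934 -75.7434 108.0822  36.2419  67.1919  87.8452] 0.033512226652420214
```

Request:
apply_moves:
  steps:
    - {"offset":[0.0008,0,0],"rot":[0,0,-0.12],"grip":0.028}
    - {"offset":[0.0012,0,0],"rot":[0,0,-0.24],"grip":0.028}
    - {"offset":[0.0012,0,0],"rot":[0,0,-0.36],"grip":0.028}
    - {"offset":[0.0012,0,0],"rot":[0,0,-0.48],"grip":0.028}
    - {"offset":[0.0012,0,0],"rot":[0,0,-0.6],"grip":0.028}

```text
time_s: 12.55
tcp_pos: [0.4183, 0.2893, 0.2557]
ee_rot: [179.9, -0.2, -149.5]
ft_force: [-11.7, 2.2, 2.3]
width: 0.0334
gripper_force: 30.0
```

```bash
python3 st.py
```

```text
12.55 tcp [0.4183 0.2893 0.2557] yaw -149.54927236496331 F [-11.7309   2.2112   2.2649] T [0.4718 2.558  0.2131] j [ 18.0445  29.1374 -69.1205 108.1198  30.1525  64.227   57.8306] 0.033355196206789624
```

Request:
apply_moves:
  steps:
    - {"offset":[-0.001,0.0003,0],"rot":[0,0,-0.1],"grip":0.028}
    - {"offset":[-0.002,0.0005,0],"rot":[0,0,-0.2],"grip":0.028}
    - {"offset":[-0.0022,0.0005,0],"rot":[0,0,-0.3],"grip":0.028}
    - {"offset":[-0.0022,0.0005,0],"rot":[0,0,-0.4],"grip":0.028}
    - {"offset":[-0.0022,0.0005,0],"rot":[0,0,-0.5],"grip":0.028}

```text
time_s: 13.05
tcp_pos: [0.4172, 0.2898, 0.2562]
ee_rot: [180.0, -0.1, -178.2]
ft_force: [-5.0, 2.5, 1.5]
width: 0.0334
gripper_force: 30.0
```

```bash
python3 st.py
```

```text
13.05 tcp [0.4172 0.2898 0.2562] yaw -178.19679234181058 F [-5.0172  2.5111  1.5173] T [0.5296 1.0792 0.1935] j [ 14.2962  25.4018 -63.4898 108.3743  25.6287  62.1945  32.3854] 0.03336201129317859
```

Request:
apply_moves:
  steps:
    - {"offset":[-0.0005,0.0003,0],"rot":[0,0,-0.1],"grip":0.028}
    - {"offset":[-0.001,0.0005,0],"rot":[0,0,-0.2],"grip":0.028}
    - {"offset":[-0.001,0.0005,0],"rot":[0,0,-0.3],"grip":0.028}
    - {"offset":[-0.001,0.0005,0],"rot":[0,0,-0.4],"grip":0.028}
    - {"offset":[-0.001,0.0005,0],"rot":[0,0,-0.5],"grip":0.028}

```text
time_s: 13.55
tcp_pos: [0.4169, 0.2903, 0.2564]
ee_rot: [179.9, -0.0, 153.1]
ft_force: [-2.7, 2.8, 1.5]
width: 0.0332
gripper_force: 30.0
```

```bash
python3 st.py
```

```text
13.55 tcp [0.4169 0.2903 0.2564] yaw 153.13187966000038 F [-2.6537  2.773   1.4965] T [0.5263 0.3579 0.2162] j [ 10.1311  22.5448 -57.838  108.5471  21.7927  60.7607   6.4856] 0.03317546348550082
```

Request:
apply_moves:
  steps:
    - {"offset":[0,0.0003,0],"rot":[0,0,-0.06],"grip":0.028}
    - {"offset":[-0.0003,0.0005,0],"rot":[0,0,-0.12],"grip":0.028}
    - {"offset":[-0.0003,0.0005,0],"rot":[0,0,-0.18],"grip":0.028}
    - {"offset":[-0.0003,0.0005,0],"rot":[0,0,-0.24],"grip":0.028}
    - {"offset":[-0.0003,0.0005,0],"rot":[0,0,-0.3],"grip":0.028}

```text
time_s: 14.05
tcp_pos: [0.4169, 0.2906, 0.2565]
ee_rot: [179.9, -0.0, 136.0]
ft_force: [-0.1, 2.1, 0.4]
width: 0.0331
gripper_force: 30.0
```

```bash
python3 st.py
```

```text
14.05 tcp [0.4169 0.2906 0.2565] yaw 136.01769260760457 F [-0.058   2.1084  0.4341] T [0.4663 0.0481 0.2172] j [  7.571   21.2156 -54.5639 108.6189  19.8638  60.1388  -9.2234] 0.03312201097073897
```

Request:
apply_moves:
  steps:
    - {"offset":[0,0,0],"rot":[0,0,-0.06],"grip":0.028}
    - {"offset":[0,0,0],"rot":[0,0,-0.12],"grip":0.028}
    - {"offset":[0,0,0],"rot":[0,0,-0.18],"grip":0.028}
    - {"offset":[0,0,0],"rot":[0,0,-0.24],"grip":0.028}
    - {"offset":[0,0,0],"rot":[0,0,-0.3],"grip":0.028}

```text
time_s: 14.55
tcp_pos: [0.4171, 0.2908, 0.2566]
ee_rot: [179.9, -0.0, 118.8]
ft_force: [0.2, 2.6, 1.1]
width: 0.0332
gripper_force: 30.0
```

```bash
python3 st.py
```

```text
14.55 tcp [0.4171 0.2908 0.2566] yaw 118.83678995218361 F [0.2125 2.5588 1.0816] T [ 0.6798 -0.2232  0.1531] j [  5.0688  20.0731 -51.4099 108.7006  18.1091  59.6002 -25.1002] 0.03323326510948241
```

Request:
apply_moves:
  steps:
    - {"offset":[0,0,0],"rot":[0,0,-0.06],"grip":0.028}
    - {"offset":[0,0,0],"rot":[0,0,-0.12],"grip":0.028}
    - {"offset":[0,0,0],"rot":[0,0,-0.18],"grip":0.028}
    - {"offset":[0,0,0],"rot":[0,0,-0.24],"grip":0.028}
    - {"offset":[0,0,0],"rot":[0,0,-0.3],"grip":0.028}

```text
time_s: 15.05
tcp_pos: [0.4173, 0.2909, 0.2567]
ee_rot: [179.9, -0.1, 101.6]
ft_force: [1.7, 3.8, -0.0]
width: 0.0334
gripper_force: 30.0
```

```bash
python3 st.py
```

```text
15.05 tcp [0.4173 0.2909 0.2567] yaw 101.64050775181724 F [ 1.6658  3.7939 -0.0251] T [ 0.7904 -0.4118  0.2185] j [  2.6077  19.0988 -48.3681 108.7827  16.5414  59.1551 -41.118 ] 0.03344932287098307
```

Request:
apply_moves:
  steps:
    - {"offset":[0,0,0],"rot":[0,0,-0.06],"grip":0.028}
    - {"offset":[0,0,0],"rot":[0,0,-0.12],"grip":0.028}
    - {"offset":[0,0,0],"rot":[0,0,-0.18],"grip":0.028}
    - {"offset":[0,0,0],"rot":[0,0,-0.24],"grip":0.028}
    - {"offset":[0,0,0],"rot":[0,0,-0.3],"grip":0.028}

```text
time_s: 15.55
tcp_pos: [0.4175, 0.2909, 0.2569]
ee_rot: [179.9, -0.2, 84.5]
ft_force: [3.3, 3.6, -0.6]
width: 0.0334
gripper_force: 30.0
```

```bash
python3 st.py
```

```text
15.55 tcp [0.4175 0.2909 0.2569] yaw 84.46231997153689 F [ 3.294   3.5588 -0.6027] T [ 0.7625 -0.6456  0.3775] j [  0.2018  18.2601 -45.4495 108.8692  15.149   58.7842 -57.2439] 0.033434068896201055
```

Torque has risen from about 0.20 to 0.38 N m, so the clutch point is close. Next comes a small step to pin down where it slips.

Request:
apply_moves:
  steps:
    - {"offset":[0,0,0],"rot":[0,0,-0.02],"grip":0.028}
    - {"offset":[0,0,0],"rot":[0,0,-0.04],"grip":0.028}
    - {"offset":[0,0,0],"rot":[0,0,-0.06],"grip":0.028}
    - {"offset":[0,0,0],"rot":[0,0,-0.08],"grip":0.028}
    - {"offset":[0,0,0],"rot":[0,0,-0.1],"grip":0.028}

```text
time_s: 16.05
tcp_pos: [0.4176, 0.2908, 0.2569]
ee_rot: [179.9, -0.2, 78.9]
ft_force: [5.0, 4.1, -0.4]
width: 0.0335
gripper_force: 30.0
```

```bash
python3 st.py
```

```text
16.05 tcp [0.4176 0.2908 0.2569] yaw 78.8625229483147 F [ 4.9636  4.1233 -0.414 ] T [ 0.9822 -0.9134  0.3366] j [ -0.5676  18.0182 -44.5196 108.8971  14.7238  58.6773 -62.5162] 0.0334922891915246
```

Request:
apply_moves:
  steps:
    - {"offset":[0,0,0],"rot":[0,0,-0.02],"grip":0.028}
    - {"offset":[0,0,0],"rot":[0,0,-0.04],"grip":0.028}
    - {"offset":[0,0,0],"rot":[0,0,-0.06],"grip":0.028}
    - {"offset":[0,0,0],"rot":[0,0,-0.08],"grip":0.028}
    - {"offset":[0,0,0],"rot":[0,0,-0.1],"grip":0.028}

```text
time_s: 16.55
tcp_pos: [0.4177, 0.2908, 0.2569]
ee_rot: [179.9, -0.2, 73.1]
ft_force: [4.5, 4.3, -0.8]
width: 0.0331
gripper_force: 30.0
```

```bash
python3 st.py
```

```text
16.55 tcp [0.4177 0.2908 0.2569] yaw 73.12436502691128 F [ 4.4865  4.3455 -0.8309] T [ 0.948  -1.0185  0.302 ] j [ -1.3419  17.7774 -43.5842 108.9264  14.3045  58.5727 -67.928 ] 0.033084566000110366
```

Torque has levelled off at about 0.34 N m, so the clutch has been slipping since roughly yaw 87°. I'll turn about 29° more for 45° of slip.

Request:
apply_moves:
  steps:
    - {"offset":[-0.0005,-0.0003,0],"rot":[0,0,-0.1],"grip":0.028}
    - {"offset":[-0.0008,-0.0005,0],"rot":[0,0,-0.2],"grip":0.028}
    - {"offset":[-0.0008,-0.0005,0],"rot":[0,0,-0.3],"grip":0.028}
    - {"offset":[-0.0008,-0.0005,0],"rot":[0,0,-0.4],"grip":0.028}
    - {"offset":[-0.0008,-0.0005,0],"rot":[0,0,-0.49],"grip":0.028}

```text
time_s: 17.05
tcp_pos: [0.4177, 0.2903, 0.257]
ee_rot: [179.9, -0.3, 44.8]
ft_force: [10.4, 5.5, -5.0]
width: 0.0333
gripper_force: 30.0
```

```bash
python3 st.py
```

```text
17.05 tcp [0.4177 0.2903 0.257 ] yaw 44.84472433843636 F [10.3974  5.4672 -4.9831] T [ 1.2799 -2.2688  0.3688] j [ -5.04    16.6404 -39.1578 109.1875  12.3725  58.0151 -94.7216] 0.03329161642856818
```

Request:
apply_moves:
  steps:
    - {"offset":[0,0,0],"rot":[0,0,0],"grip":0.028}
    - {"offset":[0,0,0],"rot":[0,0,0],"grip":0.045}
    - {"offset":[0,0,0],"rot":[0,0,0],"grip":0.06}
    - {"offset":[0,0,0],"rot":[0,0,0],"grip":0.06}
    - {"offset":[0,0,0.02],"rot":[0,0,0],"grip":0.06}

```text
time_s: 17.55
tcp_pos: [0.4153, 0.2887, 0.2741]
ee_rot: [-179.9, 0.3, 45.0]
ft_force: [-0.4, 1.1, -0.4]
width: 0.0559
gripper_force: 0.0
```

Request:
apply_moves:
  steps:
    - {"offset":[0,0,0.04],"rot":[0,0,0],"grip":0.06}
    - {"offset":[0,0,0.08],"rot":[0,0,0],"grip":0.06}
    - {"offset":[0.02,0,0.11],"rot":[0,0,0.14],"grip":0.06}
    - {"offset":[0.06,-0.01,0.12],"rot":[0,0,0.28],"grip":0.06}
    - {"offset":[0.1,-0.03,0.12],"rot":[0,0,0.42],"grip":0.06}

```text
time_s: 18.05
tcp_pos: [0.5168, 0.2607, 0.3986]
ee_rot: [179.8, -0.2, 69.6]
ft_force: [0.0, 0.2, 0.2]
width: 0.06
gripper_force: 0.0
```

Request:
apply_moves:
  steps:
    - {"offset":[0.04,-0.015,0],"rot":[0,0,0.1],"grip":0.06}
    - {"offset":[0.08,-0.03,0],"rot":[0,0,0.2],"grip":0.06}
    - {"offset":[0.12,-0.045,0],"rot":[0,0,0.3],"grip":0.06}
    - {"offset":[0.13,-0.05,0],"rot":[0,0,0.3],"grip":0.06}
    - {"offset":[0.13,-0.05,0],"rot":[0,0,0.3],"grip":0.06}

```text
time_s: 18.55
tcp_pos: [0.6474, 0.208, 0.3947]
ee_rot: [-179.9, 0.0, 86.1]
ft_force: [-0.3, 0.1, -0.1]
width: 0.0599
gripper_force: 0.0
```

```bash
python3 - <<'E'
from h import *
s=ctrl.sense();print(s["time_s"],s["tcp_pos"],s["ft_force"])
S=ctrl.grab_frame("scene")[:,:,::-1];T=ctrl.grab_frame("top")[:,:,::-1];cv2.imwrite("pics/s5.png",S);cv2.imwrite("pics/t5.png",T)
r=lambda x,w,h:cv2.resize(x,(w,h),interpolation=cv2.INTER_CUBIC)
a=np.hstack([r(S[212:267,195:245],400,440//1),r(T[255:305,268:313],396,440)])
cv2.imwrite("pics/c5.png",a);cv2.imwrite("pics/c5.png",np.vstack([a[:,:796],np.hstack([r(S[250:310,230:310],200,150),r(T[235:315,262:388],236,150),np.zeros((150,360,3),'uint8')])]))
E
```

```text
18.55 [0.6474 0.208  0.3947] [-0.2846  0.1016 -0.0986]
```

View pics/c5.png

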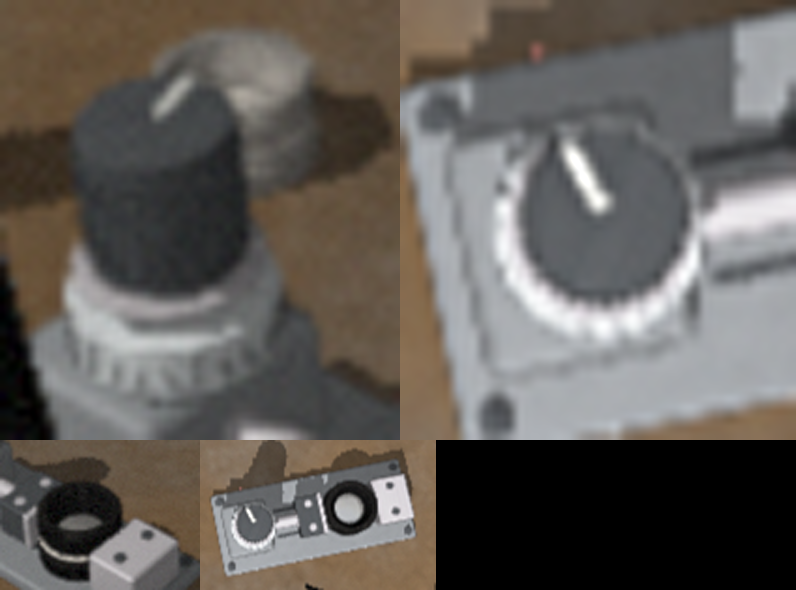

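The cap pointer has turned about 221° in the image against 223° of hand turn, so the grip didn't slip. The ring sits against the anvil with the jaw on it. A dark mark at crop (510,160) may be the drum line, so I'll measure it numerically by unwrapping the annuli.

```bash
python3 - <<'E'
from h import *
C=np.array([.419,.2888])
def prof(n,fn,z,r):
    im=cv2.imread(fn,0).astype('float32');A=np.arange(0,360,6);o=[]
    for rr in r:
        uv=np.array([proj(n,[C[0]+rr*np.cos(a),C[1]+rr*np.sin(a),z]) for a in np.radians(A)],dtype='float32')
        o.append(cv2.remap(im,uv[:,:1],uv[:,1:],cv2.INTER_LINEAR)[:,0])
    return A,np.mean(o,0)
for n,fn in(("top","pics/t4.png"),("top","pics/t5.png")):
    for lab,z,r in(("drum",.0605,(.0208,.0222)),("flange",.0685,(.0185,.02)),("captop",.1025,(.009,.012))):
        A,v=prof(n,fn,z,r);print(fn,lab);print(" ".join(f"{a}:{int(x)}" for a,x in zip(A,v)))
E
```

```text
pics/t4.png drum
0:106 6:103 12:108 18:108 24:120 30:125 36:127 42:119 48:124 54:170 60:188 66:201 72:206 78:222 84:219 90:216 96:213 102:218 108:233 114:231 120:223 126:209 132:230 138:231 144:233 150:233 156:230 162:234 168:227 174:221 180:234 186:224 192:214 198:225 204:218 210:223 216:226 222:217 228:200 234:187 240:189 246:148 252:124 258:148 264:182 270:216 276:200 282:148 288:112 294:122 300:112 306:114 312:107 318:106 324:111 330:106 336:99 342:103 348:104 354:97
pics/t4.png flange
0:100 6:95 12:102 18:107 24:108 30:113 36:122 42:113 48:114 54:126 60:150 66:181 72:204 78:202 84:199 90:201 96:202 102:202 108:209 114:215 120:208 126:206 132:214 138:219 144:223 150:215 156:217 162:217 168:225 174:214 180:221 186:215 192:211 198:222 204:223 210:225 216:221 222:216 228:213 234:217 240:221 246:162 252:130 258:150 264:167 270:176 276:157 282:125 288:118 294:111 300:108 306:107 312:100 318:99 324:101 330:98 336:97 342:97 348:99 354:92
pics/t4.png captop
0:92 6:91 12:92 18:93 24:95 30:97 36:97 42:97 48:96 54:95 60:95 66:96 72:95 78:95 84:95 90:95 96:95 102:96 108:96 114:96 120:95 126:
[... 949 characters left out ...]
 150:215 156:212 162:211 168:214 174:209 180:222 186:214 192:213 198:223 204:217 210:216 216:219 222:202 228:210 234:217 240:230 246:219 252:217 258:198 264:180 270:173 276:159 282:127 288:125 294:120 300:106 306:94 312:98 318:96 324:99 330:98 336:103 342:92 348:94 354:100
pics/t5.png captop
0:89 6:89 12:91 18:111 24:164 30:224 36:244 42:212 48:144 54:100 60:90 66:90 72:91 78:93 84:94 90:94 96:95 102:96 108:97 114:97 120:96 126:96 132:95 138:95 144:95 150:95 156:97 162:98 168:99 174:99 180:99 186:98 192:98 198:97 204:96 210:96 216:95 222:95 228:96 234:96 240:95 246:95 252:94 258:94 264:94 270:95 276:94 282:93 288:93 294:93 300:94 306:94 312:94 318:95 324:95 330:94 336:93 342:92 348:91 354:90
```

The drum line shows at about 72° and the cap line at about 36°. That gives roughly 36–40° of slip, comfortably within limits, with the ring clamped and the robot clear, so I'll hand in.

```bash
python3 -c "
from plant import ctrl
print(ctrl.job_done())"
```

```text
the job is handed in; nothing more can be done
None
```

I stood the black ring midway in the gauge and turned the cap clockwise until the clutch slipped, ending about 36–42° past the drum line (camera and torque estimates), then let go with the ring still clamped and handed the job in at about 19 s.

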